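Check a probe thermometer in the dry-well block

ROBOT

A 6-joint arm with a two-finger parallel gripper is mounted at the origin on the work surface. World frame = base frame: x ahead of the robot, y to its left, z up, the work surface at z = 0. Lengths are in m, angles in rad, forces in N, time in s.
With the tool pointing down it reaches from about 0.375 to 0.9 m from the base axis. Payload 3.1 kg.
Tool frame: the origin (TCP) lies at the very end of the fingers, on their centre line; the grasp point (between the pads) lies 19 mm behind it; z points along the fingers, y is the direction in which the jaws open and shut (so a half turn about z gives the same grasp; the last joint's range is limited). The gripper opens to 85 mm and grips with 20 to 120 N. Pads are 22 mm wide; open, the fingers measure 114 mm over their backs; the gripper's body (76 mm by 85 mm) begins 54 mm behind the grasp point. The pads swing forward as they close: fully open they stand 13 mm farther back than shut.
Start: joints at [1.155, 0.527, 1.433, -0, 1.181, -0.178], TCP at [0.147, 0.608, 0.231] pointing down, gripper open.
Joint ranges: [-3.08, 3.08], [-0.75, 2.2], [0.22, 2.44], [-1.43, 4.57], [0, 2.65], [-2.85, 2.85]. Speed limits (rad/s): [2.79, 2.79, 3.14, 3.14, 3.14, 3.14].

INTERFACE

Orientations are given as a unit quaternion [x, y, z, w].
In Python, from station import manip gives the robot as it stands. The module is installed in compiled form; this text tells all that it offers.
- The arm moves only by the tool send_rows, never from a script. Its argument "commands" is a list of rows, each an object with "delta_pos": the shift along the world's x, y, z in cm, a list of three; "yaw": the turn about the world's z in rad. A call has 1 to 10 rows; each row shifts and turns the pose as measured when the row begins; what a row does not reach is not made up. A row lasts 1/8 s, in which the tool goes at most 62.5 mm and 10.7 degrees, less where a joint would pass 70% of its speed; a pose out of reach is approached as far as the arm can. A call is refused whole if a number of a shift passes 6.25 or a number of a turn 0.188, either way. A call with a gripper value outside its range is refused whole. "grip" is the closure, from -1 (fully open) to 1 (shut), set as the call begins (left out, the last holds). The fingers move at their own pace and stop on an object; "force" is the grip in N (left out, the last holds). Time passes only in rows, so rows that do not move let the fingers close. It gives the time, the measured TCP pose, the force and the opening at its end, in the units of the state.
- manip.sense(): the state, without advancing time (a new reading comes with each control period).
- manip.snapshot(name): name is "side" or "top" or "wrist"; returns the picture (420x560x3 uint8, blue, green, red); there is no depth.
- manip.get_calibration(name): a dict with "fx", "fy", "cx", "cy" (pixels), "world_to_cam" (4x4, takes a point from world to camera coordinates); the wrist camera has in their place "mount" (4x4, takes a point from camera to tool coordinates, whose origin is the TCP and whose axes are the flange's). Camera axes: x right, y down, z forward; pixel columns grow to the right and rows downward; lengths in m; the calibration is good to about 2 mm. A picture is of the moment at which its call begins: read the wrist's pose just before it. get_calibration takes no time and is no camera call.
- manip.sign_off(): hands the job in, once; it reports no verdict.
The state is a dict: "t": time; "q": joint angles; "qd": joint speeds; "tau": joint torques, N m; "tcp_pos": TCP position; "tool_rot": TCP orientation; "force": force on the tool from outside, world axes, zero at the start; "ft_torque": the same for the moment, N m; "finger_gap": opening from 0.0 (shut) to 1.0 (fully open).
Only numpy, scipy, OpenCV 4.12 (cv2) and the standard library are available. Lean on these libraries where they do the work, as an engineer would, in place of code of your own. Each camera call takes 0.05 s, during which the arm holds its last target. There are 200 camera calls.

TASK

Put the blue-handled probe thermometer into the check block: short spacers lie hidden at the bottom of two of its three wells, so feel for the one well that takes the probe fully home, with its black collar down on the block, and leave it standing there. Then slide the block's black selector along its track until it is in line with that well, and let go. Leave the yellow thermometer and everything else on the table where they are.

Things in the scene. Friction and masses are not known exactly. Their poses are not given: they have to be found in the camera images.
- block: Check block fixed to the table, 165 x 190 mm, origin on the table, z up. Behind, x +15 to +75 mm: aluminium tower 65 mm high with three vertical wells in a row at x = +45, y = -25, +15, +55 mm. In front, x -90 to +15 mm: white deck 25 mm high; on it the selector's track along y at x = -40 mm, 40 mm wide, top at z = 39 mm. Blue lines join wells and track.
- well_1 (a point): Centre of the mouth of a well in the block's top, 65 mm above the table, at y = -25 mm of the block. Round, 8.5 mm wide with a dark rim, bored 60 mm deep. Two wells hold a hidden spacer that stops the probe when its collar is still 17 to 26 mm above the block; which two is unknown. In line with it, joint selector reads 0.04.
- well_2 (a point): Centre of the mouth of a well in the block's top, 65 mm above the table, at y = +15 mm of the block. Round, 8.5 mm wide with a dark rim, bored 60 mm deep. Two wells hold a hidden spacer that stops the probe when its collar is still 17 to 26 mm above the block; which two is unknown. In line with it, joint selector reads 0.08.
- well_3 (a point): Centre of the mouth of a well in the block's top, 65 mm above the table, at y = +55 mm of the block. Round, 8.5 mm wide with a dark rim, bored 60 mm deep. Two wells hold a hidden spacer that stops the probe when its collar is still 17 to 26 mm above the block; which two is unknown. In line with it, joint selector reads 0.12.
- selector (a joint): Position of the selector along its track in m, 0 at the block's -y end (parked, 0 to 0.015 at the start) to 0.13, growing towards the block's +y. It reads 0.04, 0.08, 0.12 when the selector is in line with well_1, well_2, well_3. It stays where it is left (about 1.5 N of friction).
- selector_top (a point): Centre of the top face of the selector, a black upright grip 28 mm (block x) by 20 mm (block y) and 40 mm high; this point is about 80 mm above the table. Its axes are the block's.
- stand: White stand, fixed to the table, 70 x 150 x 65 mm (x, y, z), origin on the table under its middle. Two vertical holes 10.5 mm wide, 62 mm deep, at x = 0, y = -35 and +35 mm; a thermometer stands upright in each.
- probe: Blue-handled probe thermometer, 117 mm long, about 80 g, upright at the start with its collar resting on the stand. Origin at the tip of the shaft, z up along it. Steel shaft 7 mm thick, 55 mm long with a tapered tip (last 4 mm); black collar 28 mm wide from z = 55 to 59 mm; square handle 22 x 22 mm (sides along x and y) from z = 59 to 117 mm.
- probe_tip (a point): Tip of the blue-handled probe's shaft.
- spare: Yellow-handled thermometer of the same make in the stand's other hole; to be left alone. Origin at its tip.
- jar: Glass jar, 80 mm wide, 125 mm high, origin under its middle; to be left alone.
- canister: Red canister, 66 mm wide, 100 mm high, origin under its middle; to be left alone.
- mug: Steel mug, 76 mm wide, 85 mm high, handle to its +y, origin under its middle; to be left alone.
- grater: Flat yellow-framed grater, 100 x 240 x 12 mm, long along its y, origin under its middle; to be left alone.
- marker: White marker pen with a green cap, lying, 130 mm long along its x, 18 mm thick, origin under its middle; to be left alone.
- knife: Kitchen knife lying flat, about 310 mm long along its x, black handle towards -x, 18 mm high, origin under its middle; to be left alone.

How it is judged:
By the outcome, as a careful person would: the job done as asked, in the order asked, and still so for the second after the job is handed in, with the robot touching nothing.
It also fails if it takes over 58 s, if anything falls off the work surface, if the arm or the gripper's body presses on something with over 40 N, if the wrist force passes 120 N, or if a joint passes its speed limit or range.

## Working session

There is one attempt and no reset: what is moved stays moved. The work goes in short steps, Python scripts to look and compute and a tool call to move; the robot and the scene stay as the last step left them, time stands still between calls to the robot, and variables do not carry over. Pictures are saved under pics/ and viewed, about 8 in all and at most 12, crops included, and the job is handed in when it is done.

Besides the shell and the picture viewer there is one more tool, called after "Call:" as name([rows], argument=value, ...), one row to a line, values as JSON. send_rows: Moves the arm, as the interface text tells. Its arguments: {"type":"object","properties":{"commands":{"type":"array","items":{"type":"object","properties":{"delta_pos":{"type":"array","items":{"type":"number"}},"yaw":{"type":"number"}}}},"grip":{"type":"number"},"force":{"type":"number"}},"required":["commands"]}

```bash
mkdir -p pics; cat > h.py <<'E'
import numpy as np, cv2
from station import manip
from scipy.spatial.transform import Rotation as R
def cal(n, s=None):
    c=manip.get_calibration(n)
    K=np.array([[c['fx'],0,c['cx']],[0,c['fy'],c['cy']],[0,0,1]])
    if n=='wrist':
        s=s or manip.sense(); T=np.eye(4); T[:3,:3]=R.from_quat(s['tool_rot']).as_matrix(); T[:3,3]=s['tcp_pos']
        return K,np.linalg.inv(T@np.array(c['mount']))
    return K,np.array(c['world_to_cam'])
def onz(K,W,uv,z):
    Ri=W[:3,:3].T; o=-Ri@W[:3,3]; d=Ri@np.linalg.inv(K)@np.array([uv[0],uv[1],1.])
    return o+d*(z-o[2])/d[2]
def proj(K,W,p):
    c=K@(W[:3,:3]@np.array(p)+W[:3,3]); return c[:2]/c[2]
E
python3 - <<'E'
from h import *
s=manip.sense(); print(s)
for n in ['top','side']:
    im=manip.snapshot(n); cv2.imwrite(f'pics/{n}0.png',im)
    K,W=cal(n); print(n,K[0,0],-W[:3,:3].T@W[:3,3])
im=manip.snapshot('wrist'); cv2.imwrite('pics/wrist0.png',im); print(manip.get_calibration('wrist'))
E
```

```text
{'t': 0.0, 'q': array([ 1.15544593e+00,  5.28464390e-01,  1.43390453e+00, -1.35270286e-05,
        1.18141388e+00, -1.78526067e-01]), 'qd': array([ 3.60037801e-05,  1.71867709e-03, -1.23886588e-03,  6.16512233e-04,
       -1.14312788e-03, -1.80727993e-04]), 'tau': array([-6.56656302e-04, -4.42353666e+01, -1.78022504e+01, -3.75453328e-04,
        8.70369229e-03,  2.69465581e-06]), 'tcp_pos': array([0.14633031, 0.60688587, 0.23033401]), 'tool_rot': array([ 1.18133014e-01,  9.92997176e-01, -1.04898052e-03, -3.14431311e-04]), 'force': array([ 0.26282558, -0.79303251, -0.38432828]), 'ft_torque': array([-0.02383903, -0.00468923, -0.00536493]), 'finger_gap': 1.0020453340217268}
top 424.8348319283891 [0.38236335 0.01436299 1.16042258]
side 386.71518308712905 [0.45647832 0.84002581 0.65599841]
{'fx': 346.8602746208953, 'fy': 346.8602746208953, 'cx': 275.0777298625044, 'cy': 206.35469352663765, 'mount': array([[ 1.38280580e-03, -9.61693857e-01, -2.74122259e-01,
         6.96828435e-02],
       [ 9.99998850e-01,  1.15932752e-03,  9.77250316e-04,
         6.47432598e-04],
       [-6.22018148e-04, -2.74123295e-01,  9.61694355e-01,
        -1.42939748e-01],
       [ 0.00000000e+00,  0.00000000e+00,  0.00000000e+00,
         1.00000000e+00]])}
```

View pics/top0.png

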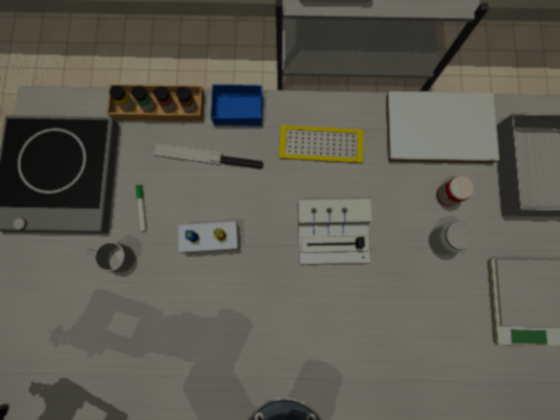

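View pics/side0.png

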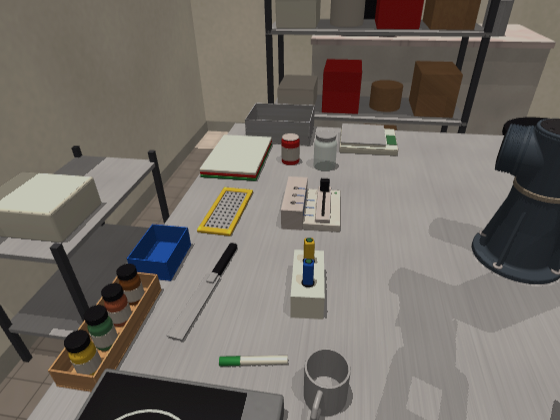

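Top view: probe handle at about (191,236), spare at (219,234). The wells are near (314,211), (329,211) and (344,211), and the selector is near (360,243). The side view agrees: blue handle in the nearer (+y) hole. Image up is +x and left is +y. Next I'll measure these.

```bash
cat > m.py <<'E'
from h import *
def blobs(im,lo,hi,roi,minA=8):
    u0,v0,u1,v1=roi; h=cv2.cvtColor(im,cv2.COLOR_BGR2HSV)[v0:v1,u0:u1]
    n,l,st,c=cv2.connectedComponentsWithStats(cv2.inRange(h,lo,hi))
    return [(c[i]+[u0,v0],st[i,4],st[i,:4]) for i in range(1,n) if st[i,4]>=minA]
E
python3 - <<'E'
from m import *
T=cv2.imread('pics/top0.png');S=cv2.imread('pics/side0.png')
KT,WT=cal('top');KS,WS=cal('side')
def tri(a,b):
    P1=KT@WT[:3];P2=KS@WS[:3]
    X=cv2.triangulatePoints(P1,P2,np.float64(a),np.float64(b)).ravel();return X[:3]/X[3]
for nm,lo,hi in [('blue',(95,120,40),(125,255,255)),('yel',(18,120,60),(32,255,255))]:
    print(nm)
    a=blobs(T,lo,hi,(175,215,240,255)); b=blobs(S,lo,hi,(285,230,335,315))
    print(a,b)
    if a and b: print(tri(max(a,key=lambda x:x[1])[0],max(b,key=lambda x:x[1])[0]))
for n,z,r in [('stand',.065,(170,215,245,258)),('tower',.065,(290,190,380,230))]:
    print(n,[(x[0],x[1],x[2],onz(KT,WT,x[0],z)) for x in blobs(T,(0,0,150),(180,60,255),r,100)])
g=[(314,211),(329,211),(344,211)]
print([onz(KT,WT,p,.065) for p in g], onz(KT,WT,(360,243),.08))
for c in [(298,200),(371,200),(369,263),(300,264)]: print(onz(KT,WT,c,.025))
cv2.imwrite('pics/c1.png',np.hstack([cv2.resize(T[190:275,285:385],(400,340),interpolation=2),cv2.resize(T[210:260,170:245],(400,340),interpolation=2)]))
E
```

```text
blue
[(array([191.325, 235.825]), np.int32(40), array([11, 16, 10,  9], dtype=int32))] [(array([307.63900415, 272.406639  ]), np.int32(241), array([18, 29, 11, 26], dtype=int32))]
[0.50742799 0.24437195 0.09610884]
yel
[(array([219.42222222, 233.8       ]), np.int32(45), array([40, 14,  9, 10], dtype=int32))] [(array([308.72486772, 248.83068783]), np.int32(189), array([19,  8, 11, 21], dtype=int32))]
[0.51297727 0.17325232 0.1006682 ]
stand []
tower []
[array([ 0.58247963, -0.06637347,  0.065     ]), array([ 0.58317373, -0.10567977,  0.065     ]), array([ 0.58386789, -0.1449896 ,  0.065     ])] [ 0.49897123 -0.18267982  0.08      ]
[ 0.61953426 -0.02555332  0.025     ]
[ 0.62306048 -0.22486059  0.025     ]
[ 0.45217717 -0.21563199  0.025     ]
[ 0.44634325 -0.03264132  0.025     ]
```

View pics/c1.png

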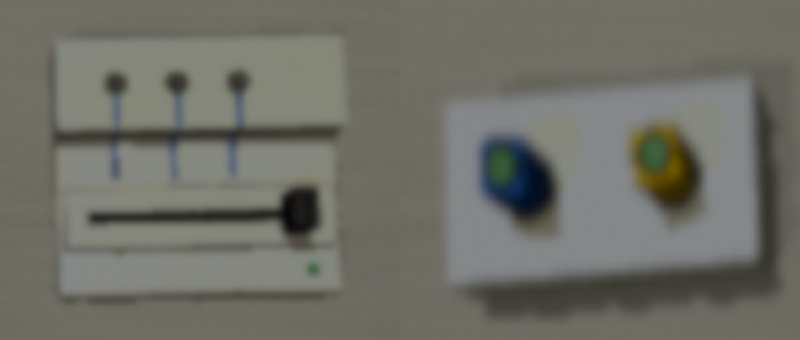

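Crop: the stand is yawed a few degrees and the handles lean only through perspective. The block is nearly square to the world. Moving above the probe.

Call:
send_rows([
  {"delta_pos":[4,-4,0],"yaw":-0.14},
  {"delta_pos":[4,-4,0],"yaw":-0.14},
  {"delta_pos":[4,-4,0],"yaw":-0.14},
  {"delta_pos":[4,-4,0],"yaw":-0.14},
  {"delta_pos":[4,-4,0],"yaw":-0.14},
  {"delta_pos":[4,-4,0],"yaw":-0.14},
  {"delta_pos":[4,-4,0],"yaw":-0.14},
  {"delta_pos":[4,-4,0],"yaw":-0.14},
  {"delta_pos":[4,-4,0],"yaw":-0.14},
  {"delta_pos":[0,0,0],"yaw":0},
], grip=-1, force=60)

```text
t: 1.4
tcp_pos: [0.5154, 0.2349, 0.2284]
tool_rot: [0.695, 0.719, 0.0, -0.0]
force: [-0.6, 0.3, -0.2]
finger_gap: 1.003
```

```bash
python3 - <<'E'
from m import *
s=manip.sense(); im=manip.snapshot('wrist'); cv2.imwrite('pics/w1.png',im)
m=R.from_quat(s['tool_rot']).as_matrix(); print(s['t'],s['tcp_pos'],'jaw ang',np.degrees(np.arctan2(m[1,1],m[0,1])),s['q'],s['finger_gap'],s['force'])
K,W=cal('wrist',s); print('tcp px',proj(K,W,s['tcp_pos']))
for n,lo,hi in [('blue',(95,120,30),(125,255,255)),('green',(40,80,40),(85,255,255))]:
  for b in blobs(im,lo,hi,(0,0,560,420),60): print(n,b[0],b[1],b[2],onz(K,W,b[0],.127))
E
```

```text
1.4 [0.51539461 0.23490187 0.2283994 ] jaw ang 2.018852373727303 [2.30169186e-01 4.51835049e-01 1.58550475e+00 4.66949326e-04
 1.10375852e+00 1.94723325e-01] 1.0029686714663746 [-0.63621854  0.27273338 -0.18055099]
tcp px [274.79314178 269.23683152]
blue [265.60160428 184.59893048] 748 [251 168  30  40] [0.50815406 0.25167286 0.127     ]
blue [552.33167825 288.31678252] 1007 [539 233  21  92] [0.73563851 0.17671747 0.127     ]
green [264.63926941 195.09589041] 219 [256 188  18  16] [0.50768306 0.24387114 0.127     ]
green [269.73369565 282.35326087] 184 [262 276  17  14] [0.5136518  0.17386001 0.127     ]
```

View pics/w1.png

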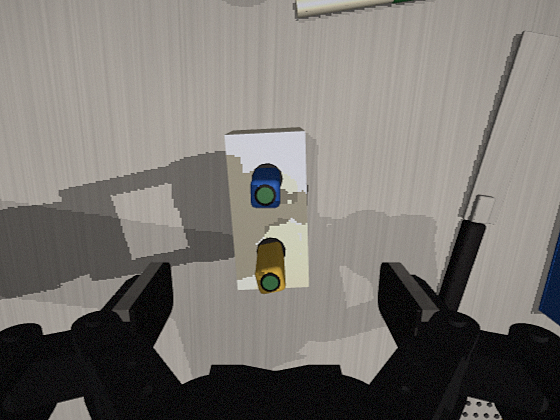

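Wrist view: blue handle top at about (265,195), spare at (270,282), with no obstacle beside them. The handle at (0.508,0.244) agrees across three views. Aligning, then checking before I descend.

Call:
send_rows([
  {"delta_pos":[-0.77,0.9,0],"yaw":0.05},
  {"delta_pos":[0,0,-5],"yaw":0},
  {"delta_pos":[0,0,-1.5],"yaw":0},
  {"delta_pos":[0,0,0],"yaw":0},
])

```text
t: 1.95
tcp_pos: [0.5005, 0.251, 0.163]
tool_rot: [0.67, 0.743, -0.0, -0.002]
force: [0.6, 0.4, 0.2]
finger_gap: 1.002
```

```bash
python3 - <<'E'
from m import *
s=manip.sense(); im=manip.snapshot('wrist'); cv2.imwrite('pics/w2.png',im)
m=R.from_quat(s['tool_rot']).as_matrix(); print(s['tcp_pos'],'jaw',np.degrees(np.arctan2(m[1,1],m[0,1])))
K,W=cal('wrist',s)
for b in blobs(im,(40,80,40),(85,255,255),(150,100,400,420),60): print(b[0],b[1],b[2],onz(K,W,b[0],.127))
E
```

```text
[0.50050663 0.25096973 0.16302807] jaw 5.895087645677168
[286.78947368 253.47922438] 361 [126 144  23  20] [0.50792353 0.2437622  0.127     ]
[283.50359712 360.03956835] 278 [124 252  20  17] [0.51390587 0.17344892 0.127     ]
```

Call:
send_rows([
  {"delta_pos":[0.74,-0.72,0],"yaw":0},
  {"delta_pos":[0,0,0],"yaw":0},
  {"delta_pos":[0,0,0],"yaw":0},
])

```text
t: 2.38
tcp_pos: [0.5106, 0.2443, 0.1669]
tool_rot: [0.669, 0.743, 0.003, 0.0]
force: [-0.2, -0.1, 0.1]
finger_gap: 1.001
```

```bash
python3 - <<'E'
from m import *
print(manip.sense()['tcp_pos'])
E
```

```text
[0.51059303 0.24426674 0.1668611 ]
```

Call:
send_rows([
  {"delta_pos":[0,0,0],"yaw":0},
])

```text
t: 2.5
tcp_pos: [0.5109, 0.2442, 0.1673]
tool_rot: [0.67, 0.743, 0.003, 0.0]
force: [0.1, -0.7, -0.6]
finger_gap: 1.0
```

Call:
send_rows([
  {"delta_pos":[0,0,0],"yaw":0},
])

```text
t: 2.62
tcp_pos: [0.511, 0.2441, 0.1675]
tool_rot: [0.67, 0.743, 0.003, 0.0]
force: [-0.1, 0.0, 0.3]
finger_gap: 0.999
```

Call:
send_rows([
  {"delta_pos":[-0.2,0,-1],"yaw":0},
])

```text
t: 2.75
tcp_pos: [0.5097, 0.2443, 0.1579]
tool_rot: [0.67, 0.743, 0.004, 0.001]
force: [0.8, 0.2, -0.4]
finger_gap: 1.003
```

Call:
send_rows([
  {"delta_pos":[0,0,0],"yaw":0},
])

```text
t: 2.88
tcp_pos: [0.5085, 0.244, 0.1566]
tool_rot: [0.67, 0.743, 0.003, 0.0]
force: [-0.0, 0.2, 0.1]
finger_gap: 1.004
```

Call:
send_rows([
  {"delta_pos":[0,0,0],"yaw":0},
])

```text
t: 3.0
tcp_pos: [0.5084, 0.244, 0.1564]
tool_rot: [0.67, 0.743, 0.003, 0.0]
force: [-0.1, 0.0, -0.4]
finger_gap: 1.0
```

Call:
send_rows([
  {"delta_pos":[0,0,-2.5],"yaw":0},
  {"delta_pos":[0,0,-2.5],"yaw":0},
  {"delta_pos":[0,0,-1.5],"yaw":0},
  {"delta_pos":[0,0,0],"yaw":0},
  {"delta_pos":[0,0,0],"yaw":0},
])

```text
t: 3.62
tcp_pos: [0.5099, 0.2446, 0.0908]
tool_rot: [0.67, 0.743, 0.005, 0.001]
force: [-0.2, -0.2, -0.4]
finger_gap: 0.998
```

Call:
send_rows([
  {"delta_pos":[-0.1,0,-0.8],"yaw":0},
  {"delta_pos":[0,0,0],"yaw":0},
  {"delta_pos":[0,0,0],"yaw":0},
])

```text
t: 4.0
tcp_pos: [0.51, 0.2449, 0.0839]
tool_rot: [0.669, 0.743, 0.006, 0.002]
force: [1.3, -0.1, 0.7]
finger_gap: 0.999
```

Call:
send_rows([
  {"delta_pos":[0,0,0],"yaw":0},
  {"delta_pos":[0,0,0],"yaw":0},
  {"delta_pos":[0,0,0],"yaw":0},
  {"delta_pos":[0,0,0],"yaw":0},
  {"delta_pos":[0,0,0],"yaw":0},
  {"delta_pos":[0,0,0],"yaw":0},
], grip=1, force=60)

```text
t: 4.75
tcp_pos: [0.5096, 0.2449, 0.0845]
tool_rot: [0.669, 0.743, 0.006, 0.002]
force: [-0.4, -0.3, 0.9]
finger_gap: 0.254
```

Call:
send_rows([
  {"delta_pos":[0,0,1.5],"yaw":0},
  {"delta_pos":[0,0,2],"yaw":0},
  {"delta_pos":[0,0,2],"yaw":0},
  {"delta_pos":[0,0,2],"yaw":0},
  {"delta_pos":[0,0,1],"yaw":0},
  {"delta_pos":[0,0,0],"yaw":0},
  {"delta_pos":[0,0,0],"yaw":0},
])

```text
t: 5.62
tcp_pos: [0.5103, 0.245, 0.1752]
tool_rot: [0.669, 0.743, 0.007, 0.003]
force: [-0.1, 1.0, -0.4]
finger_gap: 0.246
```

```bash
python3 - <<'E'
from m import *
s=manip.sense(); im=manip.snapshot('wrist'); cv2.imwrite('pics/w3.png',im); im2=manip.snapshot('side')
m=R.from_quat(s['tool_rot']).as_matrix(); print(s['tcp_pos'],s['force'],s['finger_gap'],'z',m[:,2],'jaw',np.degrees(np.arctan2(m[1,1],m[0,1])))
cv2.imwrite('pics/c3.png',np.hstack([im,cv2.resize(im2[180:320,260:360],(240,336))[:,:] if 0 else cv2.copyMakeBorder(cv2.resize(im2[180:320,260:360],(240,336)),0,84,0,0,0)]))
E
```

```text
[0.51029725 0.24495073 0.17515341] [-0.0914207   1.02364231 -0.36207913] 0.2460519528903254 z [ 0.01381715  0.00673244 -0.99988187] jaw 5.948785713759974
```

View pics/c3.png

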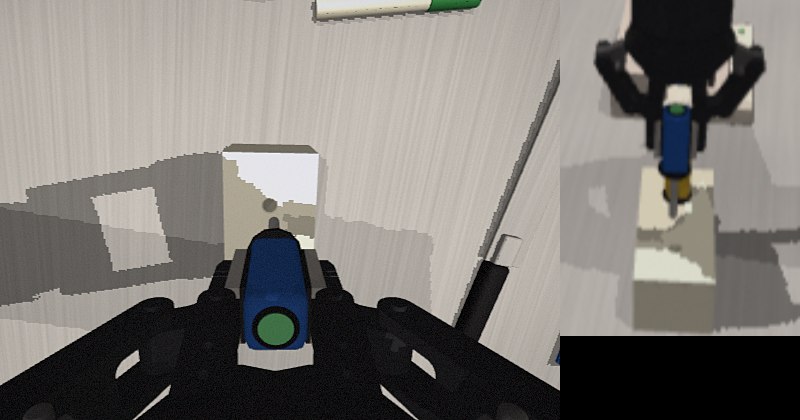

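Probe lifted clear: tip at about (273,217), empty hole at (269,205), gap 0.25. I'll raise it above the spare first, then carry it over well_3.

Call:
send_rows([
  {"delta_pos":[0,0,3],"yaw":0},
  {"delta_pos":[0,0,2.5],"yaw":0},
  {"delta_pos":[0.5,-2,0],"yaw":-0.03},
  {"delta_pos":[1,-4,0],"yaw":-0.03},
  {"delta_pos":[1,-5,0],"yaw":-0.03},
  {"delta_pos":[1,-5,0],"yaw":0},
  {"delta_pos":[1,-5,0],"yaw":0},
  {"delta_pos":[1,-4,0],"yaw":0},
  {"delta_pos":[1,-2,0],"yaw":0},
  {"delta_pos":[0,0,0],"yaw":0},
])

```text
t: 6.98
tcp_pos: [0.5732, -0.0323, 0.2235]
tool_rot: [0.702, 0.712, 0.002, -0.002]
force: [-0.8, 0.6, -0.6]
finger_gap: 0.249
```

Call:
send_rows([
  {"delta_pos":[0,0,0],"yaw":0},
  {"delta_pos":[0,0,0],"yaw":0},
])

```text
t: 7.22
tcp_pos: [0.572, -0.0293, 0.2229]
tool_rot: [0.702, 0.713, 0.002, -0.004]
force: [-0.1, 0.2, -0.9]
finger_gap: 0.251
```

Call:
send_rows([
  {"delta_pos":[0.5,-1.5,-2.5],"yaw":0},
  {"delta_pos":[0.5,0,-1],"yaw":0},
  {"delta_pos":[0,0,0],"yaw":0},
  {"delta_pos":[0,0,0],"yaw":0},
])

```text
t: 7.72
tcp_pos: [0.582, -0.0394, 0.1885]
tool_rot: [0.699, 0.715, 0.003, -0.004]
force: [-0.0, 0.3, -0.5]
finger_gap: 0.249
```

```bash
python3 - <<'E'
from m import *
s=manip.sense(); im=manip.snapshot('wrist'); cv2.imwrite('pics/w4.png',im)
m=R.from_quat(s['tool_rot']).as_matrix(); print(s['tcp_pos'],'z',m[:,2])
K,W=cal('wrist',s); print('tip pred',proj(K,W,s['tcp_pos']+m@[0,0,.0745]))
for i,p in enumerate([(.5839,-.145),(.5832,-.1057),(.5825,-.0664)]): print(i+1,proj(K,W,[*p,.065]))
E
```

```text
[ 0.58202141 -0.03940604  0.18849642] z [-0.00143008  0.00966399 -0.99995228]
tip pred [274.87535689 218.56191643]
1 [274.47273021 317.88812872]
2 [274.68527748 277.00316974]
3 [274.91342439 233.11751092]
```

View pics/w4.png

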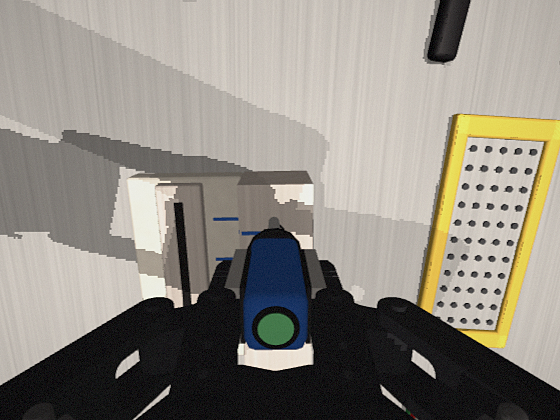

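Tip at about (273,218), as predicted. Well 3 is hidden behind the probe, but its blue line at row 233 matches the prediction. I'll go over well_2, where the camera can see both the tip and well_3.

Call:
send_rows([
  {"delta_pos":[0,-2,0],"yaw":0},
  {"delta_pos":[0,-2.5,0],"yaw":0},
  {"delta_pos":[0.1,-1.5,-0.5],"yaw":0},
  {"delta_pos":[0,0,-2],"yaw":0},
  {"delta_pos":[0,0,-0.5],"yaw":0},
  {"delta_pos":[0,0,0],"yaw":0},
  {"delta_pos":[0,0,0],"yaw":0},
])

```text
t: 8.65
tcp_pos: [0.5846, -0.1061, 0.1606]
tool_rot: [0.7, 0.714, 0.004, -0.001]
force: [-0.2, 0.6, -0.0]
finger_gap: 0.247
```

```bash
cat > w.py <<'E'
from m import *
import sys
n=sys.argv[1]
s=manip.sense(); im=manip.snapshot('wrist'); cv2.imwrite(f'pics/{n}.png',im)
m=R.from_quat(s['tool_rot']).as_matrix(); tip=s['tcp_pos']+m@[0,0,.0745]; print(s['tcp_pos'],'z',m[:,2],'tip',tip)
K,W=cal('wrist',s); print('tip pred',proj(K,W,tip))
for i,p in enumerate([(.5839,-.145),(.5832,-.1057),(.5825,-.0664)]): print(i+1,proj(K,W,[*p,.065]))
cv2.imwrite(f'pics/{n}c.png',cv2.resize(im[150:270,190:350],(800,600),interpolation=2))
E
python3 w.py w5
```

```text
[ 0.58458011 -0.10614505  0.16058531] z [ 0.00468754  0.00644581 -0.99996824] tip [ 0.58492934 -0.10566484  0.08608768]
tip pred [274.87247407 218.56206119]
1 [272.24087603 260.25846151]
2 [272.32707594 209.70056822]
3 [272.42088304 154.68092013]
```

View pics/w5c.png

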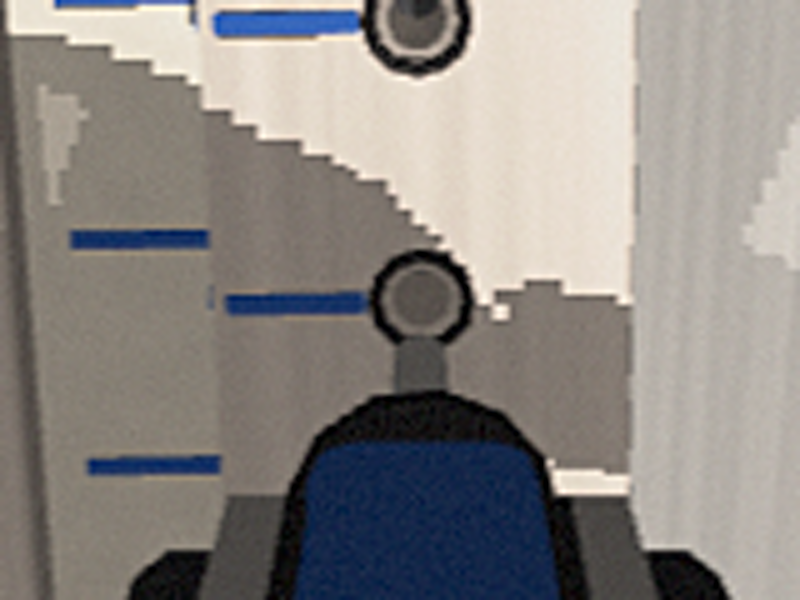

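Well_2's rim is centred at about (274.2,209.6) and well_3's at (273.2,153.6). The shaft column is at 274.0 with its tip near row 217. Laterally it's within 1 mm. I'll lower to a 4 mm gap and look again.

Call:
send_rows([
  {"delta_pos":[0,0,-1],"yaw":0},
  {"delta_pos":[0,0,-0.5],"yaw":0},
  {"delta_pos":[0,0,0],"yaw":0},
  {"delta_pos":[0,0,0],"yaw":0},
])

```text
t: 9.2
tcp_pos: [0.585, -0.1056, 0.1452]
tool_rot: [0.699, 0.715, 0.004, 0.0]
force: [0.7, 0.4, 0.6]
finger_gap: 0.252
```

```bash
sed -i 's/im\[150:270,190:350\]/im[180:240,235:315]/' w.py; python3 w.py w6
```

```text
[ 0.58500229 -0.10556978  0.14524878] z [ 0.00588873  0.00598623 -0.99996474] tip [ 0.585441   -0.10512381  0.0707514 ]
tip pred [274.87059109 218.56216353]
1 [271.35557433 270.00927723]
2 [271.48174331 216.73837416]
3 [271.61979763 158.44925523]
```

View pics/w6c.png

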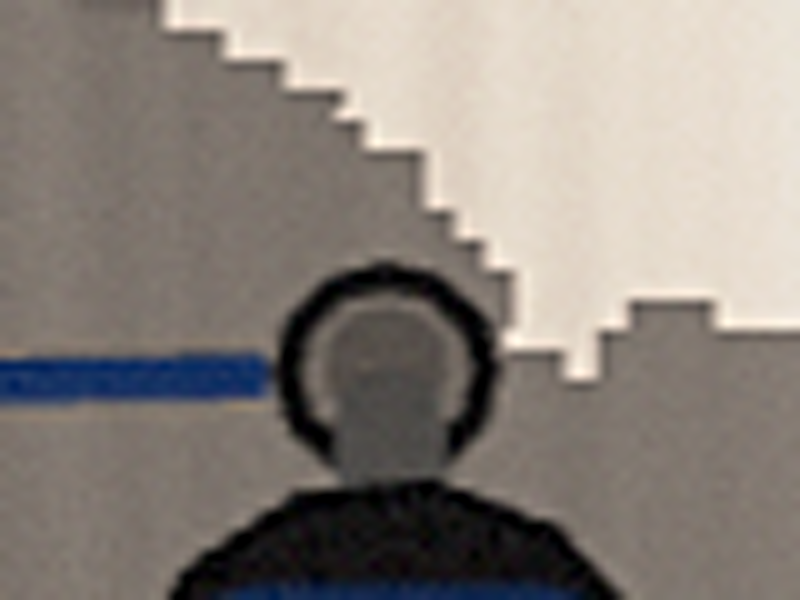

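At 10x: rim centre is at about px (273.8,217.2), and the shaft column is 274.2 with its tip centre near row 218.6. Allowing for the remaining 6 mm of descent, the tip is about 0.3 mm +x and 0.6 mm +y of the well. I'll correct that and feel downward.

Call:
send_rows([
  {"delta_pos":[-0.04,-0.06,-0.2],"yaw":0},
  {"delta_pos":[0,0,-0.3],"yaw":0},
  {"delta_pos":[0,0,-0.3],"yaw":0},
  {"delta_pos":[0,0,-0.3],"yaw":0},
])

```text
t: 9.75
tcp_pos: [0.5849, -0.1063, 0.1341]
tool_rot: [0.7, 0.715, 0.004, 0.0]
force: [0.3, -0.5, -0.3]
finger_gap: 0.249
```

Call:
send_rows([
  {"delta_pos":[0,0,-0.3],"yaw":0},
  {"delta_pos":[0,0,-0.3],"yaw":0},
])

```text
t: 10.0
tcp_pos: [0.5848, -0.1063, 0.1275]
tool_rot: [0.7, 0.715, 0.004, 0.0]
force: [-0.1, 0.6, 0.3]
finger_gap: 0.25
```

The tip is 12 mm inside with no force. Continuing down.

Call:
send_rows([
  {"delta_pos":[0,0,-0.5],"yaw":0},
  {"delta_pos":[0,0,-0.5],"yaw":0},
  {"delta_pos":[0,0,-0.4],"yaw":0},
])

```text
t: 10.38
tcp_pos: [0.5848, -0.1063, 0.1125]
tool_rot: [0.7, 0.715, 0.004, 0.0]
force: [0.6, 0.2, 0.0]
finger_gap: 0.249
```

Call:
send_rows([
  {"delta_pos":[0,0,-0.3],"yaw":0},
  {"delta_pos":[0,0,-0.3],"yaw":0},
])

```text
t: 10.62
tcp_pos: [0.5851, -0.1064, 0.1083]
tool_rot: [0.699, 0.715, 0.004, 0.0]
force: [-4.8, 2.2, 25.4]
finger_gap: 0.251
```

Call:
send_rows([
  {"delta_pos":[0,0,-0.3],"yaw":0},
  {"delta_pos":[0,0,-0.3],"yaw":0},
])

```text
t: 10.88
tcp_pos: [0.585, -0.1063, 0.1083]
tool_rot: [0.699, 0.715, 0.004, 0.001]
force: [-4.7, 2.0, 17.4]
finger_gap: 0.251
```

Well_2 stops the probe at TCP z 0.108, which puts the collar about 24 mm up: a spacer. Lifting out and trying well_3.

Call:
send_rows([
  {"delta_pos":[0,0,1.5],"yaw":0},
  {"delta_pos":[0,0,2],"yaw":0},
  {"delta_pos":[0,0,1],"yaw":0},
  {"delta_pos":[0,0,0],"yaw":0},
  {"delta_pos":[0,1.7,0],"yaw":0},
  {"delta_pos":[-0.1,1.6,0],"yaw":0},
  {"delta_pos":[0,0.4,0],"yaw":0},
  {"delta_pos":[0,0,0],"yaw":0},
  {"delta_pos":[0,0,0],"yaw":0},
])

```text
t: 12.0
tcp_pos: [0.5831, -0.0655, 0.1538]
tool_rot: [0.699, 0.715, 0.004, 0.0]
force: [-0.1, -0.3, -1.2]
finger_gap: 0.249
```

Call:
send_rows([
  {"delta_pos":[0.06,-0.08,-0.4],"yaw":0},
  {"delta_pos":[0,0,-0.4],"yaw":0},
  {"delta_pos":[0,0,0],"yaw":0},
  {"delta_pos":[0,0,0],"yaw":0},
])

```text
t: 12.5
tcp_pos: [0.5839, -0.0675, 0.145]
tool_rot: [0.699, 0.715, 0.004, 0.0]
force: [0.8, 0.9, -1.1]
finger_gap: 0.251
```

```bash
python3 w.py w7
```

```text
[ 0.58386343 -0.06747298  0.14500041] z [ 0.00540677  0.00523887 -0.99997166] tip [ 0.58426624 -0.06708269  0.07050253]
tip pred [274.86934359 218.56124582]
1 [271.826234   317.53271413]
2 [272.0179621  268.51563031]
3 [272.22702705 215.06621779]
```

View pics/w7c.png

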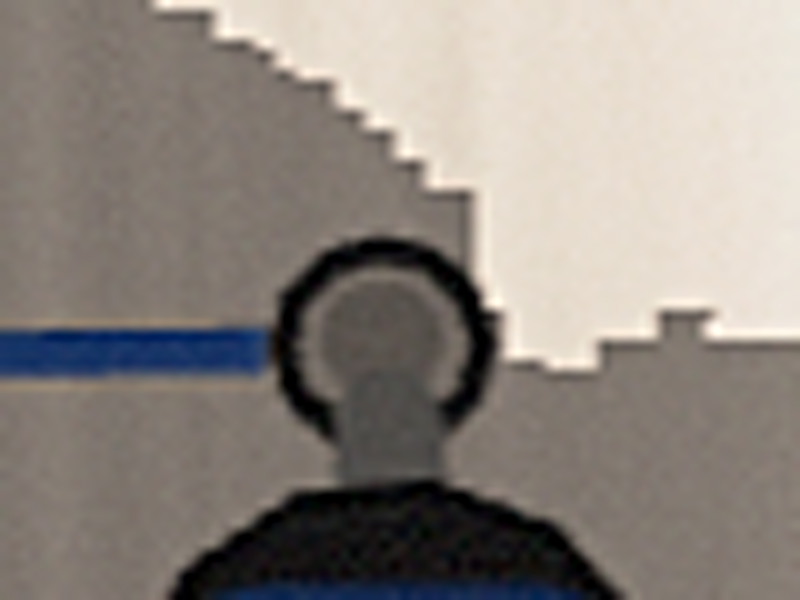

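Rim centre is at crop (384,347). The offset that worked for well_2 would be about (393,363), so I'll shift −x 0.5 mm and +y 1.1 mm, then descend.

Call:
send_rows([
  {"delta_pos":[-0.05,0.1,-0.1],"yaw":0},
  {"delta_pos":[0,0,0],"yaw":0},
  {"delta_pos":[0,0,-0.2],"yaw":0},
])

```text
t: 12.92
tcp_pos: [0.5836, -0.0665, 0.1422]
tool_rot: [0.699, 0.715, 0.004, 0.0]
force: [-0.3, 0.2, -0.8]
finger_gap: 0.251
```

Call:
send_rows([
  {"delta_pos":[0,0,-0.3],"yaw":0},
  {"delta_pos":[0,0,-0.3],"yaw":0},
])

```text
t: 13.18
tcp_pos: [0.5836, -0.0664, 0.1359]
tool_rot: [0.699, 0.715, 0.004, 0.001]
force: [-0.3, -0.8, -0.2]
finger_gap: 0.252
```

Call:
send_rows([
  {"delta_pos":[0,0,-0.3],"yaw":0},
  {"delta_pos":[0,0,-0.3],"yaw":0},
])

```text
t: 13.42
tcp_pos: [0.5834, -0.0663, 0.1293]
tool_rot: [0.699, 0.715, 0.004, 0.0]
force: [-0.3, -0.2, -0.2]
finger_gap: 0.255
```

Tip inside well_3 without force.

Call:
send_rows([
  {"delta_pos":[0,0,-0.5],"yaw":0},
  {"delta_pos":[0,0,-0.5],"yaw":0},
  {"delta_pos":[0,0,-0.5],"yaw":0},
])

```text
t: 13.8
tcp_pos: [0.5834, -0.0663, 0.1133]
tool_rot: [0.699, 0.715, 0.004, 0.0]
force: [0.6, -0.4, -0.9]
finger_gap: 0.252
```

Call:
send_rows([
  {"delta_pos":[0,0,-0.3],"yaw":0},
  {"delta_pos":[0,0,-0.3],"yaw":0},
])

```text
t: 14.05
tcp_pos: [0.5834, -0.0663, 0.1065]
tool_rot: [0.699, 0.715, 0.004, 0.0]
force: [0.3, -0.0, -0.2]
finger_gap: 0.249
```

Call:
send_rows([
  {"delta_pos":[0,0,-0.3],"yaw":0},
  {"delta_pos":[0,0,-0.3],"yaw":0},
])

```text
t: 14.3
tcp_pos: [0.5837, -0.0663, 0.1024]
tool_rot: [0.699, 0.715, 0.004, 0.0]
force: [-5.3, 1.6, 25.3]
finger_gap: 0.244
```

Call:
send_rows([
  {"delta_pos":[0,0,-0.25],"yaw":0},
  {"delta_pos":[0,0,-0.25],"yaw":0},
])

```text
t: 14.55
tcp_pos: [0.5837, -0.0662, 0.1024]
tool_rot: [0.699, 0.715, 0.004, 0.001]
force: [-3.6, 2.2, 15.1]
finger_gap: 0.245
```

Well_3 is also blocked, with the collar about 18 mm up. So well_1 should be open: extrapolated TCP target (0.5863,−0.1463).

Call:
send_rows([
  {"delta_pos":[0,0,2],"yaw":0},
  {"delta_pos":[0,0,2],"yaw":0},
  {"delta_pos":[0,0,1],"yaw":0},
  {"delta_pos":[0,0,0],"yaw":0},
  {"delta_pos":[0.1,-2.5,0],"yaw":0},
  {"delta_pos":[0.1,-3,0],"yaw":0},
  {"delta_pos":[0.1,-1.8,0],"yaw":0},
  {"delta_pos":[0,0,0],"yaw":0},
  {"delta_pos":[0,0,0],"yaw":0},
])

```text
t: 15.68
tcp_pos: [0.5848, -0.1392, 0.1506]
tool_rot: [0.698, 0.716, 0.003, -0.002]
force: [0.1, -0.3, -0.9]
finger_gap: 0.251
```

Call:
send_rows([
  {"delta_pos":[0.12,-0.6,0],"yaw":-0.003},
  {"delta_pos":[0,0,-0.4],"yaw":0},
  {"delta_pos":[0,0,0],"yaw":0},
  {"delta_pos":[0,0,0],"yaw":0},
])

```text
t: 16.18
tcp_pos: [0.5858, -0.1432, 0.1461]
tool_rot: [0.699, 0.715, 0.004, -0.003]
force: [0.4, -0.1, -1.8]
finger_gap: 0.247
```

Call:
send_rows([
  {"delta_pos":[0.07,-0.33,0],"yaw":0},
  {"delta_pos":[0,0,0],"yaw":0},
  {"delta_pos":[0,0,0],"yaw":0},
])

```text
t: 16.55
tcp_pos: [0.5866, -0.1466, 0.1463]
tool_rot: [0.699, 0.715, 0.004, -0.002]
force: [-0.5, 0.7, -1.2]
finger_gap: 0.25
```

```bash
python3 w.py w8
```

```text
[ 0.58664138 -0.14658968  0.14630162] z [ 0.00163351  0.0083921  -0.99996345] tip [ 0.58676308 -0.14596447  0.07180435]
tip pred [274.87063683 218.56199049]
1 [270.6594585 214.0905619]
2 [270.89966279 155.81761362]
3 [271.16331346  91.85663567]
```

View pics/w8c.png

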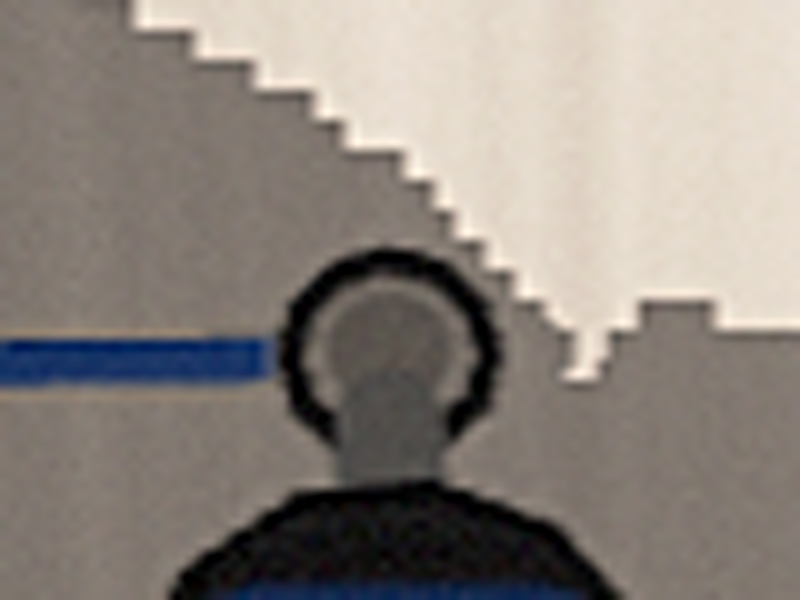

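Rim centre is at crop (390,358), right on target for this height. Descending into well_1.

Call:
send_rows([
  {"delta_pos":[-0.02,0,-0.3],"yaw":0},
  {"delta_pos":[0,0,-0.3],"yaw":0},
  {"delta_pos":[0,0,-0.3],"yaw":0},
])

```text
t: 16.98
tcp_pos: [0.5865, -0.1467, 0.1369]
tool_rot: [0.699, 0.715, 0.004, -0.002]
force: [0.8, 0.9, 0.2]
finger_gap: 0.252
```

Call:
send_rows([
  {"delta_pos":[0,0,-0.3],"yaw":0},
  {"delta_pos":[0,0,-0.3],"yaw":0},
])

```text
t: 17.23
tcp_pos: [0.5864, -0.1464, 0.1303]
tool_rot: [0.699, 0.715, 0.004, -0.002]
force: [0.7, 0.1, -0.8]
finger_gap: 0.248
```

Call:
send_rows([
  {"delta_pos":[0,0,-0.4],"yaw":0},
  {"delta_pos":[0,0,-0.5],"yaw":0},
  {"delta_pos":[0,0,-0.5],"yaw":0},
])

```text
t: 17.6
tcp_pos: [0.5864, -0.1464, 0.1154]
tool_rot: [0.699, 0.715, 0.004, -0.002]
force: [-0.3, -0.1, 0.2]
finger_gap: 0.249
```

Call:
send_rows([
  {"delta_pos":[0,0,-0.3],"yaw":0},
  {"delta_pos":[0,0,-0.3],"yaw":0},
])

```text
t: 17.85
tcp_pos: [0.5863, -0.1464, 0.1086]
tool_rot: [0.699, 0.715, 0.004, -0.003]
force: [0.5, 0.4, -0.9]
finger_gap: 0.251
```

Call:
send_rows([
  {"delta_pos":[0,0,-0.4],"yaw":0},
  {"delta_pos":[0,0,-0.4],"yaw":0},
  {"delta_pos":[0,0,-0.4],"yaw":0},
])

```text
t: 18.23
tcp_pos: [0.5864, -0.1463, 0.096]
tool_rot: [0.699, 0.715, 0.004, -0.003]
force: [-0.6, 0.4, 0.2]
finger_gap: 0.253
```

Call:
send_rows([
  {"delta_pos":[0,0,-0.25],"yaw":0},
  {"delta_pos":[0,0,-0.25],"yaw":0},
])

```text
t: 18.48
tcp_pos: [0.5863, -0.1463, 0.0905]
tool_rot: [0.699, 0.715, 0.004, -0.003]
force: [0.3, 0.4, -0.0]
finger_gap: 0.25
```

Call:
send_rows([
  {"delta_pos":[0,0,-0.2],"yaw":0},
  {"delta_pos":[0,0,-0.2],"yaw":0},
])

```text
t: 18.73
tcp_pos: [0.5864, -0.1463, 0.0863]
tool_rot: [0.699, 0.715, 0.004, -0.003]
force: [0.4, 0.7, 0.1]
finger_gap: 0.25
```

Call:
send_rows([
  {"delta_pos":[0,0,-0.2],"yaw":0},
  {"delta_pos":[0,0,-0.2],"yaw":0},
])

```text
t: 18.98
tcp_pos: [0.5864, -0.1463, 0.0845]
tool_rot: [0.699, 0.716, 0.004, -0.003]
force: [-5.4, 2.0, 19.7]
finger_gap: 0.244
```

Contact at TCP z 0.0845, the same height as in the stand, so the collar is down on the block. Releasing and rising.

Call:
send_rows([
  {"delta_pos":[0,0,0],"yaw":0},
  {"delta_pos":[0,0,0],"yaw":0},
  {"delta_pos":[0,0,0],"yaw":0},
  {"delta_pos":[0,0,0],"yaw":0},
  {"delta_pos":[0,0,0],"yaw":0},
], grip=-1)

```text
t: 19.6
tcp_pos: [0.5869, -0.1468, 0.0847]
tool_rot: [0.699, 0.716, 0.004, -0.002]
force: [0.2, 0.0, -0.0]
finger_gap: 0.999
```

Call:
send_rows([
  {"delta_pos":[0,0,1],"yaw":0},
  {"delta_pos":[0,0,3],"yaw":0},
  {"delta_pos":[0,0,4],"yaw":0},
  {"delta_pos":[0,0,2],"yaw":0},
  {"delta_pos":[0,0,0],"yaw":0},
  {"delta_pos":[0,0,0],"yaw":0},
])

```text
t: 20.35
tcp_pos: [0.5863, -0.1465, 0.189]
tool_rot: [0.699, 0.716, 0.004, -0.002]
force: [0.5, -0.2, -0.7]
finger_gap: 0.997
```

Call:
send_rows([
  {"delta_pos":[-0.8,-0.3,0],"yaw":0.157},
  {"delta_pos":[-0.8,-0.3,0],"yaw":0.157},
  {"delta_pos":[-0.8,-0.4,0],"yaw":0.157},
  {"delta_pos":[-0.8,-0.4,0],"yaw":0.157},
  {"delta_pos":[-0.8,-0.4,0],"yaw":0.157},
  {"delta_pos":[-0.8,-0.4,0],"yaw":0.157},
  {"delta_pos":[-0.8,-0.4,0],"yaw":0.157},
  {"delta_pos":[-0.8,-0.4,0],"yaw":0.157},
  {"delta_pos":[-0.8,-0.3,0],"yaw":0.157},
  {"delta_pos":[-0.4,0,0],"yaw":0.1},
])

```text
t: 21.6
tcp_pos: [0.5007, -0.1768, 0.1755]
tool_rot: [-0.009, 1.0, 0.0, -0.016]
force: [0.8, -0.2, 0.9]
finger_gap: 1.0
```

Call:
send_rows([
  {"delta_pos":[0,0,0],"yaw":0},
  {"delta_pos":[0,0,0],"yaw":0},
])

```text
t: 21.85
tcp_pos: [0.4996, -0.1762, 0.1737]
tool_rot: [-0.007, 1.0, 0.001, -0.017]
force: [-0.0, 0.1, -0.1]
finger_gap: 1.002
```

```bash
python3 - <<'E'
from m import *
s=manip.sense(); im=manip.snapshot('wrist'); cv2.imwrite('pics/w9.png',im)
m=R.from_quat(s['tool_rot']).as_matrix(); print(s['tcp_pos'],'jaw',np.degrees(np.arctan2(m[1,1],m[0,1])),'z',m[:,2],s['q'][5])
K,W=cal('wrist',s); print('pred sel',proj(K,W,[.5028,-.182,.08]))
E
```

```text
[ 0.49961838 -0.17620795  0.17373085] jaw 90.81176343933912 z [-0.03485516  0.00189112 -0.99939059] -2.1144945696151733
pred sel [265.34231898 217.68767527]
```

View pics/w9.png

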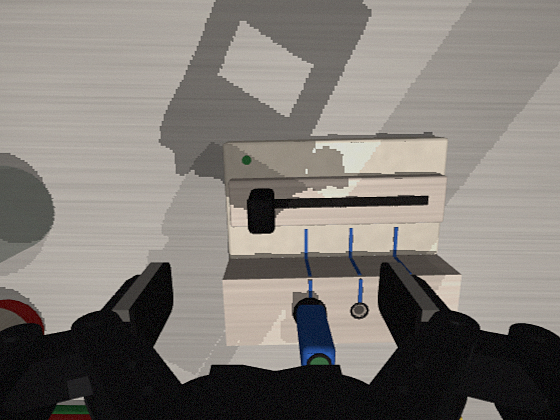

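Wrist view (right = +y, down = +x): the probe stands in well_1 with its collar on the block, and the selector top is at about (261,212), i.e. y ≈ −0.185. That implies a joint reading of about 0.004, which is plausible. Aligning and descending.

Call:
send_rows([
  {"delta_pos":[0.1,-0.8,-1],"yaw":0.02},
  {"delta_pos":[0,0,-3],"yaw":0},
  {"delta_pos":[0,0,-3],"yaw":0},
  {"delta_pos":[0,0,-2],"yaw":0},
  {"delta_pos":[0,0,-1],"yaw":0},
  {"delta_pos":[0,0,0],"yaw":0},
  {"delta_pos":[0,0,0],"yaw":0},
])

```text
t: 22.78
tcp_pos: [0.5028, -0.1876, 0.069]
tool_rot: [-0.018, 1.0, -0.0, -0.016]
force: [-0.6, -0.3, -0.5]
finger_gap: 1.002
```

Call:
send_rows([
  {"delta_pos":[-0.1,0.25,-1],"yaw":0},
  {"delta_pos":[0,0,-0.4],"yaw":0},
  {"delta_pos":[0,0,0],"yaw":0},
  {"delta_pos":[0,0,0],"yaw":0},
])

```text
t: 23.28
tcp_pos: [0.5027, -0.1853, 0.0557]
tool_rot: [-0.018, 1.0, -0.001, -0.014]
force: [1.1, 0.2, -0.2]
finger_gap: 1.001
```

Call:
send_rows([
  {"delta_pos":[0,0,0],"yaw":0},
  {"delta_pos":[0,0,0],"yaw":0},
  {"delta_pos":[0,0,0],"yaw":0},
  {"delta_pos":[0,0,0],"yaw":0},
  {"delta_pos":[0,0,0],"yaw":0},
  {"delta_pos":[0,0,0],"yaw":0},
], grip=1, force=30)

```text
t: 24.02
tcp_pos: [0.5031, -0.1856, 0.0563]
tool_rot: [-0.018, 1.0, -0.002, -0.014]
force: [-0.6, 0.4, 0.5]
finger_gap: 0.23
```

Selector gripped (gap 19.6 mm). Sliding +y towards y ≈ −0.1487.

Call:
send_rows([
  {"delta_pos":[-0.03,1,0],"yaw":0},
  {"delta_pos":[-0.04,1.2,0],"yaw":0},
  {"delta_pos":[-0.03,0.8,0],"yaw":0},
  {"delta_pos":[0,0,0],"yaw":0},
  {"delta_pos":[0,0,0],"yaw":0},
  {"delta_pos":[0,0,0],"yaw":0},
])

```text
t: 24.78
tcp_pos: [0.5019, -0.1533, 0.0562]
tool_rot: [-0.018, 1.0, -0.002, -0.014]
force: [0.0, 0.4, -0.0]
finger_gap: 0.229
```

Call:
send_rows([
  {"delta_pos":[0,0.45,0],"yaw":0},
  {"delta_pos":[0,0,0],"yaw":0},
  {"delta_pos":[0,0,0],"yaw":0},
])

```text
t: 25.15
tcp_pos: [0.5018, -0.1485, 0.0563]
tool_rot: [-0.018, 1.0, -0.002, -0.014]
force: [-1.4, -1.1, -0.1]
finger_gap: 0.228
```

Call:
send_rows([
  {"delta_pos":[0,0,0],"yaw":0},
  {"delta_pos":[0,0,0],"yaw":0},
  {"delta_pos":[0,0,0],"yaw":0},
  {"delta_pos":[0,0,0],"yaw":0},
  {"delta_pos":[0,0,0],"yaw":0},
], grip=-1)

```text
t: 25.78
tcp_pos: [0.502, -0.1485, 0.0562]
tool_rot: [-0.018, 1.0, -0.002, -0.014]
force: [-0.3, -0.5, -0.5]
finger_gap: 1.001
```

Call:
send_rows([
  {"delta_pos":[0,0,1],"yaw":0},
  {"delta_pos":[0,0,3],"yaw":0},
  {"delta_pos":[0,0,4],"yaw":0},
  {"delta_pos":[0,0,4],"yaw":0},
  {"delta_pos":[0,0,2],"yaw":0},
  {"delta_pos":[0,0,0],"yaw":0},
  {"delta_pos":[0,0,0],"yaw":0},
])

```text
t: 26.65
tcp_pos: [0.5009, -0.1479, 0.2029]
tool_rot: [-0.018, 1.0, -0.002, -0.013]
force: [-0.1, 0.2, -0.1]
finger_gap: 1.0
```

```bash
python3 - <<'E'
from m import *
s=manip.sense(); im=manip.snapshot('wrist'); cv2.imwrite('pics/w10.png',im)
print(s['tcp_pos'],s['t'])
K,W=cal('wrist',s); v=np.array([-.034,1])
w1=np.array([.5866,-.1457]); ex=np.array([1,.034])
for nm,p,z in [('seltop',w1-.085*ex,.08),('w1',w1,.065)]: print(nm,proj(K,W,[*p,z]))
# blue lines on deck: ends -> world at z=.025 / tower .065
for b in blobs(im,(95,120,60),(125,255,255),(150,50,450,420),15):
    for z in (.025,.065): print(b[0].round(1),b[1],b[2],'z',z,onz(K,W,b[0],z).round(4))
u0,v0=np.int32(proj(K,W,[*(w1-.085*ex),.08]))
h=cv2.cvtColor(im,cv2.COLOR_BGR2HSV)
for b in blobs(im,(0,0,0),(180,255,45),(u0-45,v0-45,u0+45,v0+40),100): print('blk',b)
side=manip.snapshot('side')
c=cv2.resize(im[max(0,v0-70):v0+150,u0-110:u0+110],(500,500),interpolation=2); d=cv2.resize(side[165:325,270:366],(300,500),interpolation=2)
cv2.imwrite('pics/fin.png',np.hstack([c,d]))
E
```

```text
[ 0.50088683 -0.14792903  0.20293135] 26.65
seltop [273.53584188 203.56621879]
w1 [273.45532051 291.49737815]
[315.1 231.2] 70 [164 167   3  28] z 0.025 [ 0.5415 -0.1069  0.025 ]
[315.1 231.2] 70 [164 167   3  28] z 0.065 [ 0.5284 -0.1121  0.065 ]
[357.8 237.2] 93 [204 167  13  42] z 0.025 [ 0.5461 -0.0646  0.025 ]
[357.8 237.2] 93 [204 167  13  42] z 0.065 [ 0.5324 -0.0751  0.065 ]
[274.4 232. ] 55 [123 168   3  27] z 0.025 [ 0.5439 -0.1466  0.025 ]
[274.4 232. ] 55 [123 168   3  27] z 0.065 [ 0.5304 -0.1469  0.065 ]
[274.  249.4] 20 [123 196   3   9] z 0.025 [ 0.562  -0.1464  0.025 ]
[274.  249.4] 20 [123 196   3   9] z 0.065 [ 0.5463 -0.1467  0.065 ]
[318.2 254.4] 19 [166 200   5   9] z 0.025 [ 0.5657 -0.1022  0.025 ]
[318.2 254.4] 19 [166 200   5   9] z 0.065 [ 0.5495 -0.108   0.065 ]
[274.  269.7] 47 [123 212   3  16] z 0.025 [ 0.5838 -0.1456  0.025 ]
[274.  269.7] 47 [123 212   3  16] z 0.065 [ 0.5654 -0.146   0.065 ]
[319.3 273.7] 58 [168 212   4  22] z 0.025 [ 0.5864 -0.0997  0.025 ]
[319.3 273.7] 58 [168 212   4  22] z 0.065 [ 0.5677 -0.1058  0.065 ]
[364.4 272.8] 64 [213 213   4  21] z 0.025 [ 0.5837 -0.0542  0.025 ]
[364.4 272.8] 64 [213 213   4  21] z 0.065 [ 0.5653 -0.066   0.065 ]
[273.6 312.8] 891 [109 235  29  59] z 0.025 [ 0.6324 -0.1442  0.025 ]
[273.6 312.8] 891 [109 235  29  59] z 0.065 [ 0.608  -0.1448  0.065 ]
blk (array([273.36923077, 195.45384615]), np.int32(1430), array([ 0, 20, 90, 40], dtype=int32))
```

View pics/fin.png

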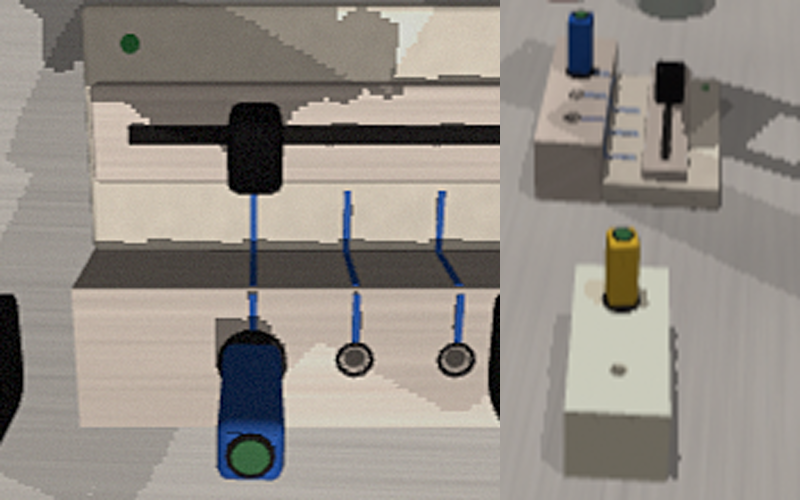

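The final picture shows the selector centred over well_1's blue line (crop column 255 against 254). The probe stands with its collar on the block, and the spare is still in the stand. The gripper is clear, so I'm handing in.

```bash
python3 -c "
from station import manip; print(manip.sign_off())"
```

```text
the job is handed in; nothing more can be done
None
```

The blue probe is standing fully home in well_1, the selector is in line with that well, and the job is handed in.

- **Finding the well:** well_2 stopped the probe with its collar about 24 mm above the block, and well_3 with it about 18 mm above. In well_1 it met firm contact at the same tool height as in the stand (0.0845 m), so the collar is down on the block.
- **Selector:** I slid it to y = −0.1485 m and let go. The computed line for well_1 is −0.1487 m, and well_1's blue line in the last picture, extended to the selector, gives about −0.148 m.
- **Last checks:** the final pictures show the collar on the block, the selector over well_1's line, and the yellow thermometer still in its stand hole. The jar, canister, mug, grater, marker and knife were never approached, but I did not re-measure them.
- **Limits:** robot time was about 27 s of the 58 s allowed, and the largest force reading I saw was about 26 N. No check failed or disagreed, and the gripper was open and clear of everything at hand-in.

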